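Raise the product camera over the pralines

ROBOT

A 7-joint arm with a two-finger parallel gripper is mounted at the origin on the work surface. World frame = base frame: x ahead of the robot, y to its left, z up, the work surface at z = 0. Lengths are in mm, angles in rad, forces in N, time in s.
With the tool pointing down it reaches from about 400 to 900 mm from the base axis. Payload 5.5 kg.
Tool frame: the origin (TCP) lies between the finger pads; the fingertips stand bot.finger_overhang ahead of it and the grasp point (between the pads) lies 5 mm behind it (bot.finger_overhang is the distance from the TCP to the fingertips, in mm); z points along the fingers, y is the direction in which the jaws open and shut (so a half turn about z gives the same grasp; the last joint's range is limited). The gripper opens to 92 mm and grips with 3 to 60 N. Pads are 19 mm wide; open, the fingers measure 130 mm over their backs; the gripper's body (75 mm by 190 mm) begins 47 mm behind the grasp point.
Start: joints at [-1.018, 0.501, -0.427, 1.55, 0.221, 1.138, -0.21], TCP at [185.707, 622.907, 240.729] pointing down, gripper open.
Joint ranges: [-2.88, 2.88], [-0.31, 2.03], [-1.54, 1.56], [0.2, 2.42], [-1.41, 4.55], [0.19, 2.02], [-2.57, 2.57]. Speed limits (rad/s): [2.57, 2.57, 3.14, 3.14, 3.14, 3.14, 3.14].

INTERFACE

Orientations are given as a unit quaternion [x, y, z, w].
In Python, from station import get_obs, imaging, close_job, bot gives the robot as it stands.
- The arm moves only by the shell command python3 -m pendant 'ROWS' [FORCE]. ROWS is JSON, one flat list of numbers, 7 for each row, row after row: the shift along the tool's x, y, z normalised to -1 to 1, where 1 is 50 mm, then the turn, a rotation vector about the tool's x, y, z normalised to -1 to 1, where 1 is pi/2 rad, then the gripper command: -1 is shut, 1 is fully open, values between are in proportion. In form: [tx, ty, tz, rx, ry, rz, jaw, tx, ty, tz, rx, ry, rz, jaw, ...]. A call has 1 to 12 rows; each row shifts and turns the pose as measured when the row begins, along the tool's axes as they then stand; what a row does not reach is not made up. A row lasts 1/12 s, in which the tool goes at most 41.7 mm and 7.16 degrees, less where a joint would pass 70% of its speed; a pose out of reach is approached as far as the arm can. A call with a number of a shift or a turn outside -1 to 1 is refused whole. A call with a gripper value outside its range is refused whole. The fingers move at their own pace and stop on an object; FORCE is the grip in N (left out, the last holds). Time passes only in rows, so rows that do not move let the fingers close. It gives the time, the measured TCP pose, the force and the opening at its end, in the units of the state.
- get_obs(): the state, without advancing time (a new reading comes with each control period).
- imaging.read_camera(name): name is "side" or "top"; returns the picture (384x512x3 uint8, red, green, blue); there is no depth.
- imaging.get_calibration(name): a dict with "K" (3x3 intrinsics, pixels), "cam_to_world" (4x4, takes a point from camera to world coordinates). Camera axes: x right, y down, z forward; pixel columns grow to the right and rows downward; lengths in mm; the calibration is good to about 2 mm. A picture is of the moment at which its call begins. get_calibration takes no time and is no camera call.
- close_job(): hands the job in, once; it reports no verdict.
The state is a dict: "time": time; "q": joint angles; "dq": joint speeds; "effort": joint torques, N m; "tcp_pos": TCP position; "orientation": TCP orientation; "contact_force": force on the tool from outside, world axes, zero at the start; "ft_torque": the same for the moment, N m; "grip_width": finger opening in mm.
Only numpy, scipy, OpenCV 4.12 (cv2) and the standard library are available. Lean on these libraries where they do the work, as an engineer would, in place of code of your own. Each camera call takes 0.05 s, during which the arm holds its last target.

TASK

Get the little product camera ready over the tray of pralines: with its mast still down, slide the camera carriage along its rail until it is fully against the end stop at the praline tray's end (not the gift box's end). Then squeeze in the release button on the mast's grip, pull the mast straight up past its first stop to its second stop, fully extended, and finish while still holding the grip up there, since a spring draws the mast down again if it is let go. Keep the carriage at its stop and leave all the other things where they stand.

Things in the scene. Friction and masses are not known exactly. Their poses are not given: they have to be found in the camera images.
- rail: camera rail fixed to the counter: aluminium plate 100 mm wide (x), 330 long (y), 6 thick, with two steel rods and a dark steel end stop, 34 high, at each end. Origin under its centre, y along the rail, x across it, away from the robot (turned by up to about 20 degrees)
- carriage (a joint): position in m of the black carriage (90 x 70 mm, top 36 high) on the rail's y axis: 0 = against the -y end stop, 0.22 = against the +y one. Needs about 3 N to slide, stays where left. Its centre is at rail origin + (joint - 0.11) along rail y; there stands an aluminium tube 33 mm across (40 mm collar), up to 115 mm above the counter, in which the mast slides
- head: the mast's grip: upright black block on top of the mast, 28 (x) by 30 (y) by 38 mm high, release button in its +x face. Origin at the block's centre, 175 mm above the counter with the mast down, 260 fully extended; axes parallel to the rail's. Rides on mast and carriage. A 20 mm rod is below it; nothing else near down to 31 mm below the origin
- lens (a point): middle of the camera's lens, facing down, 125 mm from the grip in +x and 85 mm below its origin. The camera (62 x 96 mm, top 31 mm below the grip's origin) hangs on a boom fixed to the mast 45 mm below the grip's origin and passes over tray, cup and gift box
- button (a joint): travel in m of the grey release button in the grip's +x face (22 wide, 28 high, 7 mm proud, centred): 0 = out, 0.006 = in. Takes 2 N at first, 6 N fully in; springs out. A grasp across the grip's x squeezes it (35 mm wide with it out, 29 in). Out, it locks the mast when down or at the first stop; the mast is free from about 4 mm in
- mast (a joint): extension of the mast in m, straight up: 0 = down, 0.035 = first stop (a latch, catching only if the button is out and the mast is moved slowly past; in a free fall it drops all the way), 0.085 = second stop, a firm end of travel without a latch. Weight and return spring pull it down with about 9 to 13 N in all
- tray: fixed open steel tray of pralines, 110 (x) by 120 (y) mm, about 24 high, beyond one end of the rail (0.125 m in the rail's +x, about 0.11 m to its +y or -y side). Origin under its centre. The end of the rail on the tray's side is the one wanted
- giftbox: fixed shut white gift box with a ribbon, same footprint as the tray, 34 high, beyond the rail's other end. Origin under its centre
- cup: white ceramic espresso cup, 60 mm across, 48 high, standing between tray and gift box; origin under its centre. To be left alone
- spatula: wooden-handled steel spatula, 200 mm long, lying flat beyond the tray; origin under its middle, x along its length. To be left alone
- jug: steel milk jug with a handle, 76 mm across, 85 high; origin under its centre. To be left alone
- cupstack: stack of paper cups, 83 mm across, 137 high; origin under its centre. To be left alone
- jar_a: large clear jar of coloured sweets with a steel lid, 100 mm across, 176 high; origin under its centre. To be left alone
- jar_b: smaller clear jar of dark sweets with a steel lid, 90 mm across, 156 high; origin under its centre. To be left alone
- tin: plain steel box, 100 x 70 mm, 60 high; origin under its centre. To be left alone
Not all that is in view belongs to the job. Leave any purple or yellow look-alike of the tray alone.

How it is judged:
By the outcome, as a careful person would: the job done as asked, in the order asked, and still so for the second after the job is handed in, while the arm keeps its last pose, push and grip.
It also fails if it takes over 38 s, if anything falls off the work surface, if the arm or the gripper's body presses on something with over 40 N, if the wrist force passes 120 N, or if a joint passes its speed limit or range.

## Working session

There is one attempt and no reset: what is moved stays moved. The work goes in short steps, Python scripts to look and compute and a shell command to move; the robot and the scene stay as the last step left them, time stands still between calls to the robot, and variables do not carry over. Pictures are saved under pics/ and viewed, and the job is handed in when it is done.

```bash
ls; mkdir -p pics; python3 - <<'E'
from station import get_obs, imaging, bot
import cv2
o=get_obs()
print(o, bot.finger_overhang)
for n in("side","top"):
    im=imaging.read_camera(n); c=imaging.get_calibration(n); print(n,c)
    cv2.imwrite(f"pics/{n}0.png",cv2.resize(im[:,:,::-1],(768,576),interpolation=cv2.INTER_CUBIC))
    cv2.imwrite(f"pics/raw_{n}0.png",im[:,:,::-1])
E
```

```text
pics
{'time': 0.0, 'q': array([-1.01781402,  0.50180612, -0.42680738,  1.55142889,  0.2207906 ,
        1.13828331, -0.2103192 ]), 'dq': array([-0.0011824 , -0.000462  , -0.00071911, -0.00022218,  0.00050972,
        0.00036179,  0.00018406]), 'effort': array([ 1.21354678e-03, -5.66611648e+01, -5.81540018e+00, -2.79104573e+01,
       -6.85056089e-02,  3.11648345e-02,  1.84886476e-04]), 'tcp_pos': array([185.57725884, 622.26233413, 239.71469031]), 'orientation': array([ 1.44364036e-01,  9.89524204e-01, -9.19528159e-04, -1.73038878e-04]), 'contact_force': array([-0.23322652, -0.25796842,  1.15246432]), 'ft_torque': array([-0.03728254,  0.01946053,  0.02689969]), 'grip_width': 91.85674719420388} 14.0
side {'K': array([[472.06781748,   0.        , 256.6247611 ],
       [  0.        , 472.06781748, 187.25228014],
       [  0.        ,   0.        ,   1.        ]]), 'cam_to_world': array([[-9.65910654e-01, -1.28883459e-01,  2.24512054e-01,
         1.80262936e+02],
       [-2.58738263e-01,  5.08883840e-01, -8.21030906e-01,
         1.29711776e+03],
       [-8.43325287e-03, -8.51132358e-01, -5.24883405e-01,
         9.47804875e+02],
       [ 0.00000000e+00,  0.00000000e+00,  0.00000000e+00,
         1.00000000e+00]])}
top {'K': array([[432.84125534,   0.        , 249.99462862],
       [  0.        , 432.84125534, 202.16076727],
       [  0.        ,   0.        ,   1.        ]]), 'cam_to_world': array([[ 2.22869884e-02, -9.80914251e-01,  1.93159317e-01,
         2.64591699e+02],
       [-9.99611601e-01, -2.50974128e-02, -1.21147548e-02,
        -2.24078450e+00],
       [ 1.67313347e-02, -1.92814292e-01, -9.81092611e-01,
         1.41973334e+03],
       [ 0.00000000e+00,  0.00000000e+00,  0.00000000e+00,
         1.00000000e+00]])}
```

View pics/side0.png

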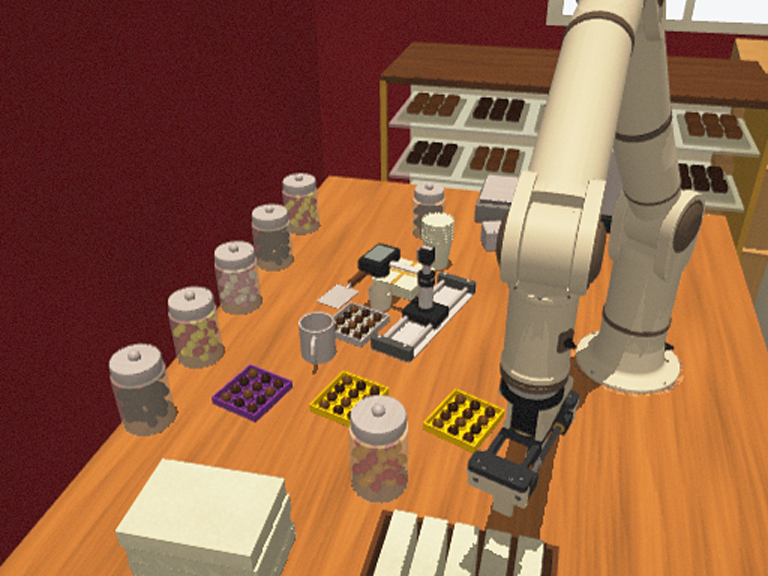

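View pics/top0.png

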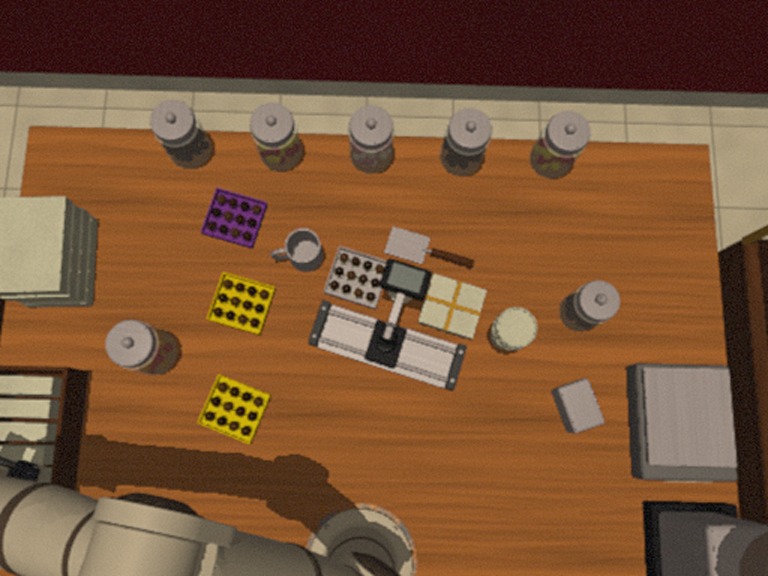

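The steel praline tray, at (357,277) in the top view, is at the left (+y) end of the rail. The carriage is near the middle, at (385,345), and the gift box is on the right, so I need the +y stop. Next I'll enlarge the rail area in both views.

```bash
python3 - <<'E'
import cv2
t=cv2.imread("pics/raw_top0.png")[160:270,195:335]
cv2.imwrite("pics/topz.png",cv2.resize(t,None,fx=5.5,fy=5.4,interpolation=cv2.INTER_CUBIC))
s=cv2.imread("pics/raw_side0.png")[155:245,220:340]
cv2.imwrite("pics/sidez.png",cv2.resize(s,None,fx=6,fy=6,interpolation=cv2.INTER_CUBIC))
E
```

```text
(no output)
```

View pics/topz.png

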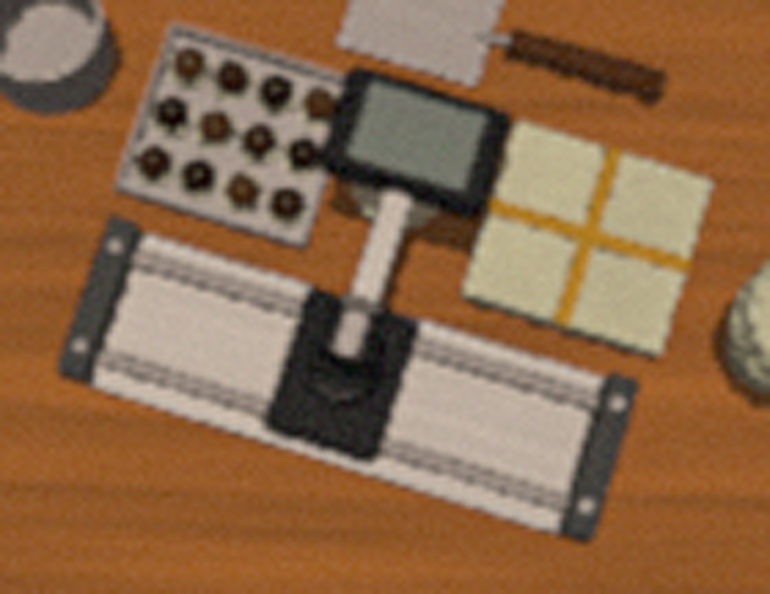

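View pics/sidez.png

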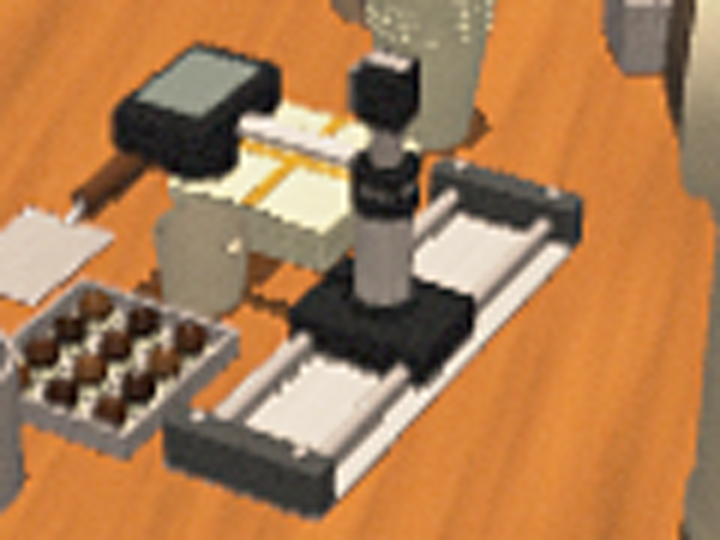

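```bash
cat > h.py <<'E'
import numpy as np
from station import imaging
def ray(n,u,v):
    c=imaging.get_calibration(n);K=c["K"];T=np.array(c["cam_to_world"])
    d=T[:3,:3]@np.linalg.solve(K,[u,v,1.]);return T[:3,3],d
def onz(n,u,v,z):
    o,d=ray(n,u,v);return o+d*(z-o[2])/d[2]
def proj(n,p):
    c=imaging.get_calibration(n);T=np.array(c["cam_to_world"]);q=c["K"]@(T[:3,:3].T@(np.array(p)-T[:3,3]));return q[:2]/q[2]
def tz(x,y): return (195+(x+.5)/5.5-.5,160+(y+.5)/5.4-.5)
def sz(x,y): return (220+(x+.5)/6-.5,155+(y+.5)/6-.5)
E
python3 - <<'E'
from h import *
L=[onz("top",*tz(*p),34) for p in[(115,246),(80,345)]];R=[onz("top",*tz(*p),34) for p in[(617,402),(587,505)]]
print(L,R)
O=(sum(L)+sum(R))/4; ydir=(sum(L)-sum(R))/2;print("O",O,"len",np.linalg.norm(ydir)); print("screw sp",np.linalg.norm(L[0]-L[1]),np.linalg.norm(R[0]-R[1]))
yd=ydir[:2]/np.linalg.norm(ydir[:2]);print("yaw",np.degrees(np.arctan2(-yd[0],yd[1])))
xd=np.array([yd[1],-yd[0]])
for n,f,ps in(("top",tz,[(110,217),(62,375),(637,380),(590,540)]),("side",sz,[(170,408),(330,458),(435,162),(580,200)])):
  P=[onz(n,*f(*p),34) for p in ps];print(n,"stop corners mean",np.mean(P,0)); print([((p[:2]-O[:2])@xd,(p[:2]-O[:2])@yd) for p in P])
for n,f,ps in(("top",tz,[(315,290),(415,320),(375,460),(268,428)]),("side",sz,[(292,308),(405,360),(475,305),(352,255)])):
  P=[onz(n,*f(*p),36) for p in ps];C=np.mean(P,0);print(n,"carr",C,(C[:2]-O[:2])@xd,(C[:2]-O[:2])@yd, [np.linalg.norm(P[i]-P[i-1]).round() for i in range(4)])
# head top z=194 side
for p in[(390,62)]:
  C=onz("side",*sz(*p),194);print("head",C,(C[:2]-O[:2])@xd,(C[:2]-O[:2])@yd)
print(onz("top",*tz(420,140),144))
E
```

```text
[array([524.6402888 ,  92.66395237,  34.        ]), array([463.94965115, 110.90042803,  34.        ])] [array([ 437.39943062, -204.69067078,   34.        ]), array([ 375.71702262, -187.03641958,   34.        ])]
O [450.4265983  -47.04067749  34.        ] len 310.30746030955316
screw sp 63.37130693239367 64.15911502919657
yaw -16.423884072311854
top stop corners mean [448.53211168 -47.07141664  34.        ]
[(np.float64(47.677429683585075), np.float64(163.48801673448327)), (np.float64(-51.999388968302775), np.float64(159.532223299049)), (np.float64(48.377716403976194), np.float64(-162.40888293806688)), (np.float64(-51.289729640899814), np.float64(-162.87189526058106))]
side stop corners mean [449.52044953 -46.47809515  34.        ]
[(np.float64(49.0977516524231), np.float64(155.9369197368866)), (np.float64(-48.65195345019636), np.float64(150.57564985699366)), (np.float64(46.401691673154026), np.float64(-150.13286879778641)), (np.float64(-50.960448795767654), np.float64(-155.2460162629176))]
top carr [449.9811054  -43.88395848  36.        ] -1.3198500151527404 2.901953609770798 [np.float64(88.0), np.float64(62.0), np.float64(87.0), np.float64(65.0)]
side carr [450.43592731 -34.62196627  36.        ] -3.502334549387804 11.914618252415558 [np.float64(67.0), np.float64(82.0), np.float64(70.0), np.float64(87.0)]
head [449.71051133 -39.88915144 194.        ] -2.708899870412895 6.657249197694914
[568.75487194 -80.33589772 144.        ]
```

```bash
cat >> h.py <<'E'
from scipy.spatial.transform import Rotation as Ro
YAW=np.radians(-16.4);XD=np.array([np.cos(YAW),np.sin(YAW),0]);YD=np.array([-np.sin(YAW),np.cos(YAW),0]);O=np.array([449.6,-46.8,0])
def rem(target,jawdir=XD):
    from station import get_obs
    o=get_obs();R=Ro.from_quat(o["orientation"]).as_matrix()
    Rt=np.column_stack([np.cross(jawdir,[0,0,-1.]),jawdir,[0,0,-1.]])
    d=np.array(target)-o["tcp_pos"]
    p=o["tcp_pos"]-O
    print("t",o["time"],"q",o["q"].round(2),"tcp",o["tcp_pos"].round(1),"railxy",(p@XD).round(1),(p@YD).round(1),"F",o["contact_force"].round(1),"railF",(o["contact_force"]@XD).round(1),(o["contact_force"]@YD).round(1),"w",round(o["grip_width"],1))
    print("shift units total",(R.T@d/50).round(2),"rot units",(Ro.from_matrix(R.T@Rt).as_rotvec()/(np.pi/2)).round(3))
E
python3 -m pendant '[-0.2,-0.15,-0.4,0,0,0,1,-0.52,-0.36,-0.4,0,0,0,1,-0.52,-0.36,0,0,0,0,1,-0.52,-0.36,0,0,0,0,1,-0.52,-0.36,0,0,0,0,1,-0.52,-0.36,0,0,0,0,1,-0.52,-0.36,0,0,0,0,1,-0.52,-0.36,0,0,0,0,1,-0.52,-0.36,0,0,0,0,1,-0.52,-0.36,0,0,0,0,1,-0.52,-0.36,0,0,0,0,1,-0.52,-0.36,0,0,0,0,1]'
python3 -c "
from h import *
rem([433,-100,280]); rem([480,250,280])"
```

```text
time: 1.1
tcp_pos: [410.6, 333.6, 274.9]
orientation: [0.136, 0.991, -0.004, -0.005]
contact_force: [0.4, 0.7, 0.2]
grip_width: 91.5
t 1.1 q [-0.46  0.24 -0.32  1.81  0.08  1.12  0.49] tcp [410.6 333.6 274.9] railxy -144.8 353.9 F [0.4 0.7 0.2] railF 0.2 0.7 w 91.5
shift units total [-2.76 -8.23 -0.05] rot units [-0.009  0.     1.009]
t 1.1 q [-0.46  0.24 -0.32  1.81  0.08  1.12  0.49] tcp [410.6 333.6 274.9] railxy -144.8 353.9 F [0.4 0.7 0.2] railF 0.2 0.7 w 91.5
shift units total [-1.79 -1.24 -0.11] rot units [-0.009  0.     1.009]
```

```bash
python3 -m pendant '[-0.23,-0.64,0,0,0,0,-1,-0.23,-0.64,0,0,0,0,-1,-0.23,-0.64,0,0,0,0,-1,-0.23,-0.64,0,0,0,0,-1,-0.23,-0.64,0,0,0,0,-1,-0.23,-0.64,0,0,0,0,-1,-0.23,-0.64,0,0,0,0,-1,-0.23,-0.64,0,0,0,0,-1,-0.23,-0.64,0,0,0,0,-1,-0.23,-0.64,0,0,0,0,-1,-0.23,-0.64,0,0,0,0,-1,-0.23,-0.64,0,0,0,0,-1]' 20
python3 -c "
from h import *
rem([433,-100,280])"
```

```text
time: 2.1
tcp_pos: [438.5, -93.8, 274.1]
orientation: [0.137, 0.991, -0.004, -0.007]
contact_force: [0.1, -0.7, -0.4]
grip_width: 16.4
t 2.1 q [0.09 0.08 0.05 2.   0.   1.08 1.44] tcp [438.5 -93.8 274.1] railxy 2.6 -48.2 F [ 0.1 -0.7 -0.4] railF 0.3 -0.6 w 16.4
shift units total [ 0.07 -0.15 -0.12] rot units [-1.100e-02 -1.000e-03  1.008e+00]
```

```bash
python3 -m pendant '[0,0,0,0,0,0.075,-1,0,0,0,0,0,0.075,-1,0,0,0,0,0,0.075,-1,0,0,0,0,0,0.075,-1,0,0,0,0,0,0.075,-1,0,0,0,0,0,0.075,-1,0,0,0,0,0,0.075,-1,0,0,0,0,0,0.075,-1,0,0,0,0,0,0.075,-1,0,0,0,0,0,0.075,-1,0,0,0,0,0,0.075,-1,0,0,0,0,0,0.075,-1]'
python3 -c "
from h import *
rem([433,-100,280])"
```

```text
time: 3.1
tcp_pos: [433.2, -105.4, 270.4]
orientation: [0.772, 0.635, -0.011, -0.004]
contact_force: [-0.2, 0.2, -0.2]
grip_width: 0.2
t 3.1 q [ 0.04  0.08  0.14  2.    0.    1.08 -0.02] tcp [ 433.2 -105.4  270.4] railxy 0.8 -60.8 F [-0.2  0.2 -0.2] railF -0.3 0.1 w 0.2
shift units total [ 0.1  -0.03 -0.19] rot units [-0.013  0.009  0.059]
```

```bash
python3 -m pendant '[0,-0.01,0.2,-0.013,0.009,0.059,-1,0,0,0.4,0,0,0,-1,0,0,0.4,0,0,0,-1,0,0,0.4,0,0,0,-1,0,0,0.35,0,0,0,-1,0,0,0.15,0,0,0,-1,0,0,0,0,0,0,-1]'
python3 - <<'E'
from h import *
import cv2
rem(O+[0,0,175]-50*YD)
rem(O+[0,0,175]+5*YD)
for n in("side","top"):
    im=imaging.read_camera(n)[:,:,::-1]
    im=im[160:270,195:335] if n=="top" else im[135:245,200:340]
    cv2.imwrite(f"pics/{n}1.png",cv2.resize(im,None,fx=5,fy=5,interpolation=cv2.INTER_CUBIC))
E
```

```text
time: 3.68
tcp_pos: [432.2, -104.7, 171.8]
orientation: [0.804, 0.594, 0.001, 0.0]
contact_force: [0.5, 0.4, -0.3]
grip_width: 0.3
t 3.6833 q [ 0.05  0.2   0.14  2.13 -0.04  0.82 -0.08] tcp [ 432.2 -104.7  171.8] railxy -0.3 -60.5 F [ 0.5  0.4 -0.3] railF 0.4 0.5 w 0.3
shift units total [ 0.21  0.   -0.06] rot units [ 0.001 -0.001 -0.008]
t 3.6833 q [ 0.05  0.2   0.14  2.13 -0.04  0.82 -0.08] tcp [ 432.2 -104.7  171.8] railxy -0.3 -60.5 F [ 0.5  0.4 -0.3] railF 0.4 0.5 w 0.3
shift units total [ 1.31 -0.01 -0.06] rot units [ 0.001 -0.001 -0.008]
```

View pics/side1.png

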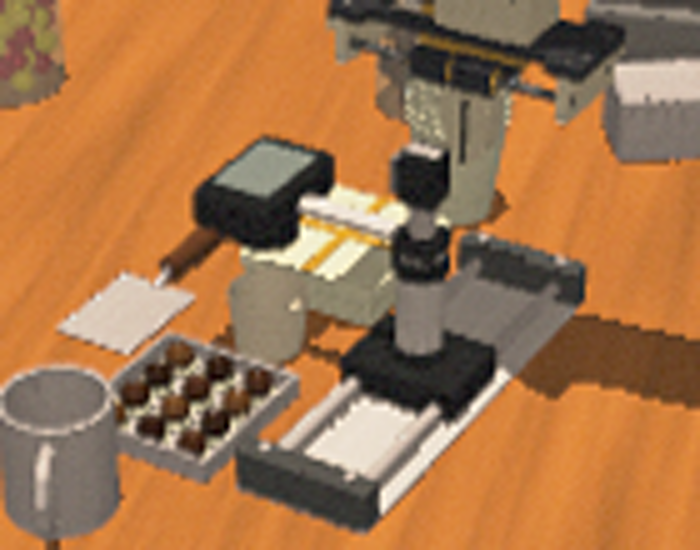

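View pics/top1.png

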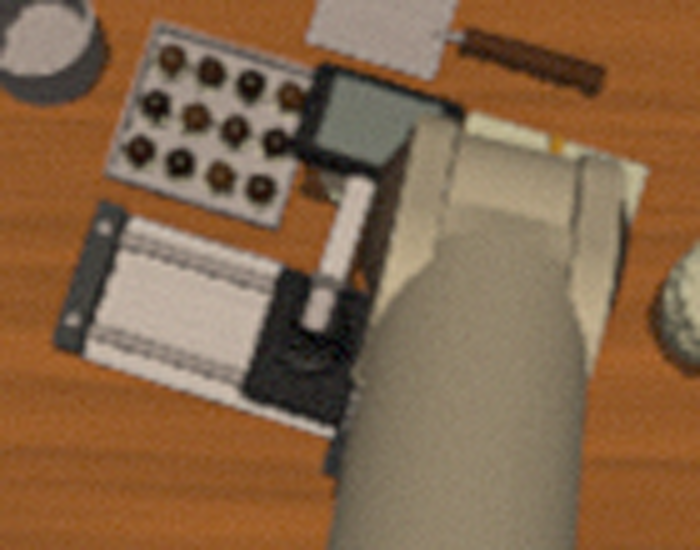

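```bash
python3 -m pendant '[0.2,0,-0.06,0,0,-0.008,-1,0.2,0,0,0,0,0,-1,0.2,0,0,0,0,0,-1,0.12,0,0,0,0,0,-1,0.12,0,0,0,0,0,-1,0.12,0,0,0,0,0,-1,0.15,0,0,0,0,0,-1,0.15,0,0,0,0,0,-1]'
python3 -c "
from h import *
rem(O+[0,0,175]+85*YD)"
```

```text
time: 4.45
tcp_pos: [455.0, -42.2, 181.7]
orientation: [0.801, 0.599, 0.004, 0.005]
contact_force: [-0.2, -3.5, -1.9]
grip_width: 0.1
t 4.45 q [-0.05  0.2   0.09  2.1  -0.02  0.84 -0.23] tcp [455.  -42.2 181.7] railxy 3.9 5.9 F [-0.2 -3.5 -1.9] railF 0.8 -3.4 w 0.1
shift units total [ 1.58 -0.08  0.13] rot units [ 0.008 -0.    -0.001]
```

```bash
python3 -m pendant '[0.22,-0.03,0.08,0.008,0,0,-1,0.22,-0.03,0.06,0,0,0,-1,0.22,-0.02,0.02,0,0,0,-1,0.22,0,0.02,0,0,0,-1,0.2,0,0.02,0,0,0,-1,0.15,0,0.02,0,0,0,-1]'
python3 -c "
from h import *
rem(O+[0,0,175]+85*YD)"
```

```text
time: 4.95
tcp_pos: [472.7, 20.8, 173.3]
orientation: [0.802, 0.597, 0.002, 0.002]
contact_force: [-0.3, -3.4, 2.9]
grip_width: 0.5
t 4.95 q [-0.15  0.24  0.05  2.06 -0.01  0.83 -0.38] tcp [472.7  20.8 173.3] railxy 3.1 71.4 F [-0.3 -3.4  2.9] railF 0.6 -3.3 w 0.5
shift units total [ 0.27 -0.06 -0.03] rot units [ 0.003 -0.    -0.003]
```

```bash
python3 -m pendant '[0.1,-0.02,-0.02,0,0,0,-1,0.1,-0.02,0,0,0,0,-1]'
python3 -c "
from h import *
rem(O+[0,0,175]+85*YD)"
python3 -m pendant '[0.1,-0.02,0,0,0,0,-1,0.1,0,0,0,0,0,-1,0.1,0,0,0,0,0,-1]'
python3 -c "
from h import *
rem(O+[0,0,175]+85*YD)"
```

```text
time: 5.12
tcp_pos: [474.7, 32.4, 174.2]
orientation: [0.802, 0.597, 0.002, 0.002]
contact_force: [0.5, -4.0, 0.3]
grip_width: 0.5
t 5.1167 q [-0.17  0.24  0.05  2.06 -0.01  0.84 -0.4 ] tcp [474.7  32.4 174.2] railxy 1.7 83.1 F [ 0.5 -4.   0.3] railF 1.7 -3.7 w 0.5
shift units total [ 0.04 -0.03 -0.02] rot units [ 0.004 -0.    -0.002]
time: 5.37
tcp_pos: [475.2, 34.7, 174.3]
orientation: [0.804, 0.595, -0.006, 0.006]
contact_force: [-6.1, -16.2, 9.4]
grip_width: 0.7
t 5.3667 q [-0.18  0.25  0.05  2.05  0.01  0.85 -0.44] tcp [475.2  34.7 174.3] railxy 1.6 85.4 F [ -6.1 -16.2   9.4] railF -1.3 -17.2 w 0.7
shift units total [-0.01 -0.03 -0.01] rot units [ 0.002  0.011 -0.007]
```

```bash
python3 -m pendant '[-0.25,0,0,0,0.01,-0.007,-1,-0.3,0,0,0,0,0,-1,-0.1,0,-0.4,0,0,0,0.5,0,0,-0.6,0,0,0,0.5,0,0,-0.5,0,0,0,0.5,0,0,0,0,0,0,0.5]' 40
python3 - <<'E'
from h import *
import cv2
rem(O+[0,0,255]+109.5*YD)
for n in("side","top"):
    im=imaging.read_camera(n)[:,:,::-1]
    cv2.imwrite(f"pics/raw_{n}2.png",im)
    im=im[150:260,185:325] if n=="top" else im[125:235,210:350]
    cv2.imwrite(f"pics/{n}2.png",cv2.resize(im,None,fx=5,fy=5,interpolation=cv2.INTER_CUBIC))
E
```

```text
time: 5.87
tcp_pos: [463.0, 4.9, 250.6]
orientation: [0.801, 0.598, -0.001, -0.002]
contact_force: [2.0, 0.4, 0.3]
grip_width: 22.5
t 5.8667 q [-0.13  0.12  0.06  2.   -0.01  1.02 -0.35] tcp [463.    4.9 250.6] railxy -1.8 53.3 F [2.  0.4 0.3] railF 1.8 0.9 w 22.5
shift units total [ 1.12  0.03 -0.09] rot units [-0.003 -0.    -0.002]
```

View pics/side2.png

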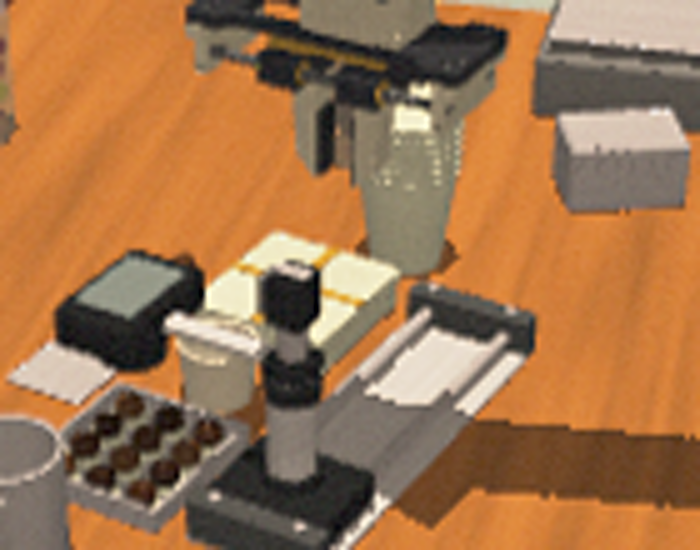

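View pics/top2.png

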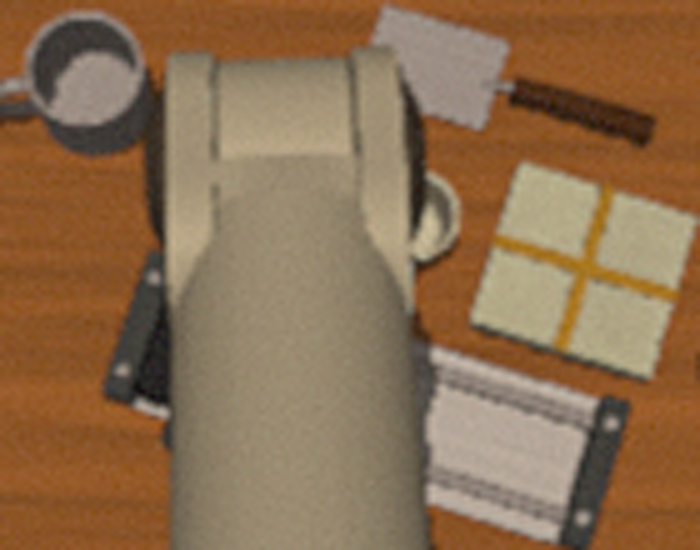

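The carriage now sits flush against the tray-end stop: its black block meets the stop at about (285,505) in the side zoom. Next I'll measure the grip position.

```bash
python3 - <<'E'
from h import *
for dx in(-14,14):
  for dy in(-15,15):
    for z in(194,156):
      p=proj("side",O+dx*XD+(110+dy)*YD+[0,0,z]);print(dx,dy,z,((p-[210,125])*5+2).round())
C=onz("side",210+291/5-.4,125+272/5-.4,194)-O;print(C@XD,C@YD)
E
```

```text
-14 -15 194 [325. 265.]
-14 -15 156 [324. 316.]
-14 15 194 [301. 286.]
-14 15 156 [301. 338.]
14 -15 194 [286. 254.]
14 -15 156 [286. 305.]
14 15 194 [262. 274.]
14 15 156 [262. 326.]
-0.07025680151513002 113.27602153580516
```

```bash
python3 - <<'E'
import cv2
im=cv2.imread("pics/raw_side2.png")[170:205,250:290]
cv2.imwrite("pics/headz.png",cv2.resize(im,None,fx=16,fy=16,interpolation=cv2.INTER_CUBIC))
E
```

```text
(no output)
```

View pics/headz.png

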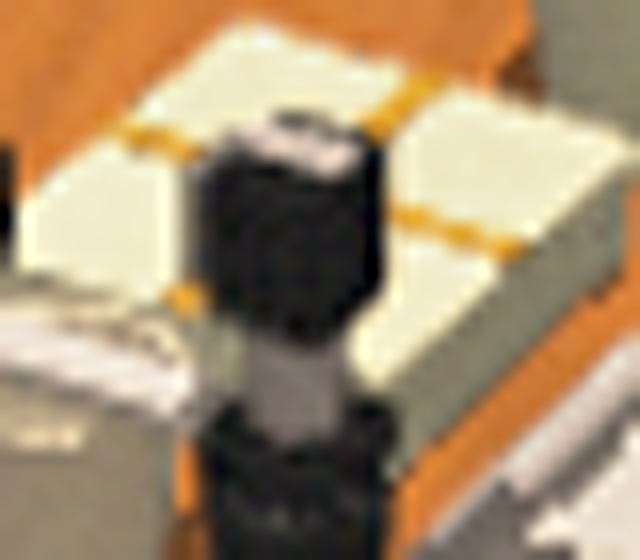

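```bash
python3 -m pendant '[0.4,0.01,-0.03,0,0,0,0.5,0.4,0.01,-0.03,0,0,0,0.5,0.25,0.01,0,0,0,0,0.5,0.07,0,0,0,0,0,0.5,0,0,0,0,0,0,0.5]'
python3 -c "
from h import *
rem(O+[0,0,171]+110*YD+1*XD)"
```

```text
time: 6.38
tcp_pos: [475.4, 62.0, 244.9]
orientation: [0.801, 0.598, -0.006, -0.006]
contact_force: [-0.0, 0.5, -0.6]
grip_width: 63.9
t 6.3833 q [-0.2   0.17  0.02  1.96 -0.01  1.03 -0.46] tcp [475.4  62.  244.9] railxy -6.0 111.6 F [-0.   0.5 -0.6] railF -0.2 0.5 w 63.9
shift units total [-0.03  0.16  1.48] rot units [-0.01   0.001 -0.001]
```

```bash
python3 -m pendant '[-0.02,0.08,0,-0.01,0,0,0.5,-0.02,0.07,0.2,0,0,0,0.5,0,0.02,0.25,0,0,0,0.5,0,0,0.25,0,0,0,0.5]'
python3 -c "
from h import *
rem(O+[0,0,171]+110*YD+1*XD)"
```

```text
time: 6.72
tcp_pos: [483.6, 55.3, 207.8]
orientation: [0.802, 0.598, -0.0, 0.002]
contact_force: [-0.0, 0.4, -0.5]
grip_width: 68.9
t 6.7167 q [-0.19  0.22  0.02  2.   -0.    0.92 -0.46] tcp [483.6  55.3 207.8] railxy 3.8 107.5 F [-0.   0.4 -0.5] railF -0.1 0.4 w 68.9
shift units total [ 0.05 -0.06  0.74] rot units [ 0.002  0.001 -0.002]
```

```bash
python3 -m pendant '[0.04,-0.05,0.2,0,0,0,0.5,0,0,0.25,0,0,0,0.5,0,0,0.2,0,0,0,0.5,0,0,0.05,0,0,0,0.5]'
python3 -c "
from h import *
rem(O+[0,0,171]+110*YD+1*XD)"
```

```text
time: 7.05
tcp_pos: [479.0, 52.1, 165.9]
orientation: [0.803, 0.595, -0.003, 0.001]
contact_force: [-1.6, 0.3, 0.9]
grip_width: 68.5
t 7.05 q [-0.19  0.27  0.02  2.04 -0.    0.83 -0.46] tcp [479.   52.1 165.9] railxy 0.3 103.2 F [-1.6  0.3  0.9] railF -1.6 -0.1 w 68.5
shift units total [ 0.14  0.01 -0.1 ] rot units [-0.001  0.004 -0.006]
```

```bash
python3 -m pendant '[0.12,0.01,-0.06,0,0.004,-0.006,0.5,0.03,0,-0.03,0,0,0,0.5]'
python3 -c "
from h import *
rem(O+[0,0,171]+110*YD+1*XD)"
python3 -m pendant '[0,0,0,0,0,0,0.5]'
python3 -c "
from h import *
rem(O+[0,0,171]+110*YD+1*XD)"
```

```text
time: 7.22
tcp_pos: [480.3, 57.2, 168.4]
orientation: [0.801, 0.598, -0.002, -0.001]
contact_force: [-0.2, -0.2, 1.0]
grip_width: 69.1
t 7.2167 q [-0.19  0.27  0.02  2.03 -0.01  0.84 -0.46] tcp [480.3  57.2 168.4] railxy 0.0 108.4 F [-0.2 -0.2  1. ] railF -0.1 -0.2 w 69.1
shift units total [ 0.03  0.02 -0.05] rot units [-0.003  0.001 -0.001]
time: 7.3
tcp_pos: [480.7, 57.2, 168.9]
orientation: [0.801, 0.598, -0.002, -0.001]
contact_force: [0.8, 0.1, 0.2]
grip_width: 68.8
t 7.3 q [-0.19  0.27  0.02  2.03 -0.01  0.84 -0.46] tcp [480.7  57.2 168.9] railxy 0.4 108.6 F [0.8 0.1 0.2] railF 0.7 0.4 w 68.8
shift units total [ 0.03  0.01 -0.04] rot units [-0.003  0.001 -0.001]
```

Well placed, so I'll close with 40 N.

```bash
python3 -m pendant '[0.02,0,0,0,0,0,-1,0,0,0,0,0,0,-1,0,0,0,0,0,0,-1,0,0,0,0,0,0,-1,0,0,0,0,0,0,-1,0,0,0,0,0,0,-1,0,0,0,0,0,0,-1,0,0,0,0,0,0,-1]' 40
python3 - <<'E'
from h import *
import cv2
rem(O+[0,0,255]+110*YD)
im=imaging.read_camera("side")[:,:,::-1]
cv2.imwrite("pics/side3.png",cv2.resize(im[125:235,210:350],None,fx=5,fy=5,interpolation=cv2.INTER_CUBIC))
E
```

```text
time: 7.97
tcp_pos: [482.1, 58.9, 171.6]
orientation: [0.801, 0.598, -0.0, -0.001]
contact_force: [1.4, -0.6, -1.6]
grip_width: 28.7
t 7.9667 q [-0.19  0.27  0.02  2.03 -0.01  0.84 -0.46] tcp [482.1  58.9 171.6] railxy 1.4 110.6 F [ 1.4 -0.6 -1.6] railF 1.5 -0.1 w 28.7
shift units total [-0.01 -0.03 -1.67] rot units [-0.001 -0.    -0.001]
```

View pics/side3.png

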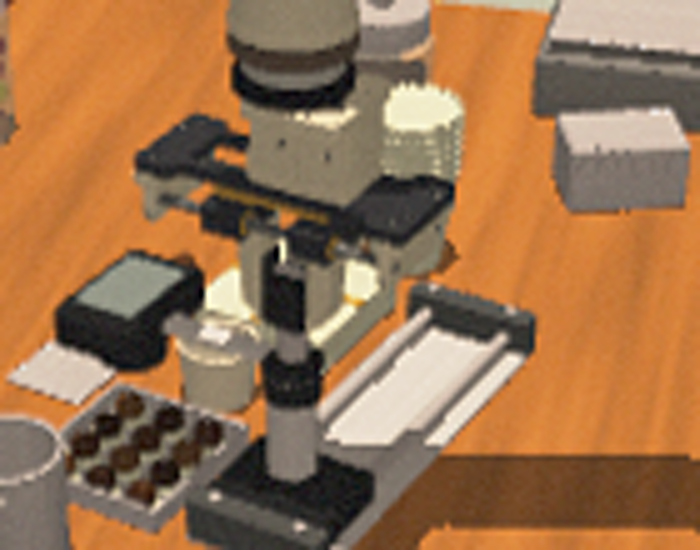

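The width reads 28.7 mm, so the button is fully in. In the picture the grip sits between the pads and the carriage is at its stop. Now the lift.

```bash
python3 -m pendant '[0.01,0,-0.12,0,0,0,-1,0.01,0,-0.15,0,0,0,-1,0.01,0,-0.15,0,0,0,-1]'
python3 -c "
from h import *
rem(O+[0,0,256.6]+110.6*YD+1.4*XD)"
```

```text
time: 8.27
tcp_pos: [482.2, 59.0, 190.7]
orientation: [0.801, 0.598, -0.002, -0.0]
contact_force: [3.4, -0.8, -10.3]
grip_width: 28.3
t 8.2667 q [-0.2   0.24  0.02  2.01 -0.01  0.89 -0.46] tcp [482.2  59.  190.7] railxy 1.4 110.7 F [  3.4  -0.8 -10.3] railF 3.5 0.2 w 28.3
shift units total [-0.   -0.   -1.32] rot units [-0.001  0.001 -0.002]
```

```bash
python3 -m pendant '[0.01,0,-0.2,0,0,0,-1,0.01,0,-0.2,0,0,0,-1,0.01,0,-0.2,0,0,0,-1,0.01,0,-0.2,0,0,0,-1]'
python3 -c "
from h import *
rem(O+[0,0,256.6]+110.6*YD+1.4*XD)"
python3 -m pendant '[0.01,0,-0.2,0,0,0,-1,0.01,0,-0.15,0,0,0,-1,0.01,0,-0.1,0,0,0,-1]'
python3 -c "
from h import *
rem(O+[0,0,256.6]+110.6*YD+1.4*XD)"
```

```text
time: 8.6
tcp_pos: [482.2, 59.1, 233.1]
orientation: [0.802, 0.598, -0.003, 0.0]
contact_force: [3.1, -2.0, -11.3]
grip_width: 28.4
t 8.6 q [-0.2   0.19  0.02  1.97 -0.    0.99 -0.47] tcp [482.2  59.1 233.1] railxy 1.3 110.8 F [  3.1  -2.  -11.3] railF 3.6 -1.0 w 28.4
shift units total [-0.01 -0.   -0.47] rot units [-0.002  0.003 -0.002]
time: 8.85
tcp_pos: [481.3, 59.0, 257.7]
orientation: [0.802, 0.597, -0.004, 0.0]
contact_force: [11.9, -1.4, -59.0]
grip_width: 28.2
t 8.85 q [-0.2   0.16  0.02  1.94  0.    1.05 -0.47] tcp [481.3  59.  257.7] railxy 0.5 110.5 F [ 11.9  -1.4 -59. ] railF 11.8 2.0 w 28.2
shift units total [0.   0.02 0.02] rot units [-0.003  0.005 -0.003]
```

The mast is firmly on the second stop. I'll ease the pull and settle.

```bash
for i in 1 2; do python3 -m pendant '[0.005,0,-0.02,0,0,0,-1,0.005,0,-0.02,0,0,0,-1]' 50; done
python3 - <<'E'
from h import *
import cv2
rem(O+[0,0,256.6]+110.6*YD+1.4*XD)
for n in("side","top"):
    im=imaging.read_camera(n)[:,:,::-1]
    cv2.imwrite(f"pics/{n}4.png",cv2.resize(im[125:235,210:350] if n=="side" else im[120:260,160:335],None,fx=4.5,fy=4.2,interpolation=cv2.INTER_CUBIC))
E
```

```text
time: 9.02
tcp_pos: [481.5, 58.9, 257.3]
orientation: [0.802, 0.597, -0.004, 0.001]
contact_force: [8.5, -1.5, -19.6]
grip_width: 28.2
time: 9.18
tcp_pos: [481.5, 59.0, 257.3]
orientation: [0.802, 0.597, -0.005, 0.001]
contact_force: [7.0, -2.1, -19.9]
grip_width: 27.9
t 9.1833 q [-0.2   0.16  0.02  1.94  0.    1.05 -0.47] tcp [481.5  59.  257.3] railxy 0.8 110.5 F [  7.   -2.1 -19.9] railF 7.3 -0.0 w 27.9
shift units total [0.   0.01 0.01] rot units [-0.003  0.006 -0.003]
```

View pics/side4.png

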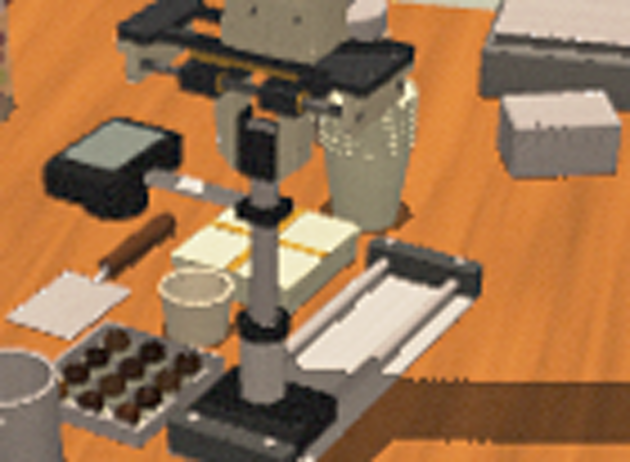

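View pics/top4.png

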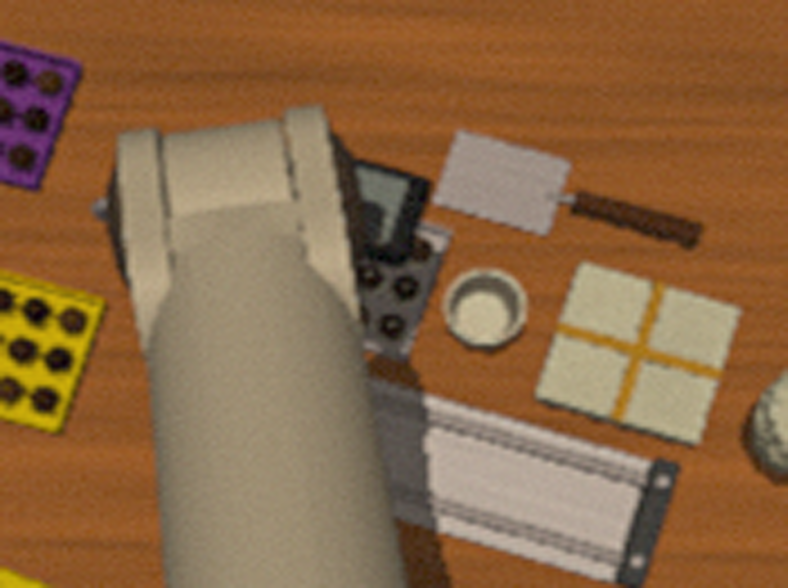

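The mast is up by 85.7 mm of TCP travel. The carriage is at its stop, and the cup, spatula and gift box have not moved. I'll do one last state check and hand in.

```bash
python3 - <<'E'
from h import *
from station import close_job
rem(O+[0,0,256.6]+110.6*YD)
print(close_job())
E
```

```text
t 9.2833 q [-0.2   0.16  0.02  1.94  0.    1.05 -0.47] tcp [481.5  59.  257.3] railxy 0.8 110.5 F [  6.7  -1.9 -19.2] railF 7.0 0.0 w 28.2
shift units total [ 0.   -0.02  0.01] rot units [-0.003  0.006 -0.003]
the job is handed in; nothing more can be done
None
```

The product camera is up over the praline tray, with the mast fully extended and the gripper still holding it. I handed the job in at 9.3 s of the 38 s allowed.

- **Slide:** With the mast down and the button untouched, I pushed the carriage with closed fingers. It reached the tray-end (+y) stop, where the push force rose from about 3.5 N to 17 N.
- **Lift:** I then gripped the head across the button. The 28.7 mm jaw width means the button was fully in. The mast went straight up past its first stop to the second, where the wrist force peaked at about 59 N before I eased it off.
- **Last checks:**
  - The tool had risen 85.7 mm against the mast's 85 mm. The extra 0.7 mm is probably small give or slip in the grip.
  - The tool was at 110.5 mm along the rail, against 110 mm for a carriage at its stop.
  - The upward pull was about 19 N, more than the mast's 9 to 13 N.
  - The grip was set to 50 N.
- **Surroundings:** In the last pictures the carriage was at its stop, and the cup, spatula and gift box stood where they had been. The arm partly hid the tray and jug in the top view. I did not measure any of the other things again. No check failed.

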